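# Pump a measured dose into the beaker

### The arm

A 7-joint arm with a two-finger parallel gripper is mounted at the origin on the work surface. World frame = base frame: x ahead of the robot, y to its left, z up, the work surface at z = 0. Lengths are in mm, angles in rad, forces in N, time in s.
With the tool pointing down it reaches from about 400 to 900 mm from the base axis. Payload 5.5 kg.
Tool frame: the origin (TCP) lies midway between the tips of the shut fingers; the grasp point (between the pads) lies 19 mm behind it; z points along the fingers, y is the line along which they close (so a half turn about z gives the same grasp; the last joint's range is limited). The gripper opens to 85 mm and grips with 20 to 120 N. Pads are 22 mm wide; open, the fingers measure 114 mm over their backs; the gripper's body (76 mm by 85 mm) begins 54 mm behind the grasp point. The pads swing forward as they close: fully open they stand 13 mm farther back than shut.
Start: joints at [1.449, 0.501, -0.427, 1.55, 0.221, 1.138, -0.21], TCP at [244.026, -602.455, 200.41] pointing down, gripper open.
Joint ranges: [-2.88, 2.88], [-0.31, 2.03], [-1.54, 1.56], [0.2, 2.42], [-1.41, 4.55], [0.19, 2.02], [-2.57, 2.57]. Speed limits (rad/s): [2.57, 2.57, 3.14, 3.14, 3.14, 3.14, 3.14].

### API

Orientations are given as a rotation vector (axis times angle).
In Python, from plant import ctrl gives the robot as it stands.
- The arm moves only by the tool send_rows, never from a script. Its argument "plan" is a list that holds one entry, the list of rows, each a list of 7 numbers: the turn, a rotation vector about the world's x, y, z in rad, then the shift along the world's x, y, z in m, then the gripper command: -1 is shut, 1 is fully open, values between are in proportion. A call has exactly 10 rows; each row is the pose to reach, as a shift and turn from the pose commanded when the call began; what a row does not reach only later rows make up. A row lasts 1/10 s, in which the tool goes at most 50 mm and 8.59 degrees, less where a joint would pass 70% of its speed; a pose out of reach is approached as far as the arm can. A call with a gripper value outside its range is refused whole. The fingers move at their own pace and stop on an object; "squeeze" is the grip in N (left out, the last holds). Time passes only in rows, so rows that repeat a pose let the fingers close, or fill a call up. It gives the time, the measured TCP pose, the force, the opening and the grip force at its end, in the units of the state.
- ctrl.observe(): the state, without advancing time (a new reading comes with each control period).
- ctrl.read_camera(name): name is "scene" or "top" or "wrist"; returns the picture (384x512x3 uint8, red, green, blue); there is no depth.
- ctrl.get_calibration(name): a dict with "fx", "fy", "cx", "cy" (pixels), "R" (3x3) and "t" (3): a world point X has camera coordinates R X + t. Camera axes: x right, y down, z forward; pixel columns grow to the right and rows downward; lengths in mm; the calibration is good to about 2 mm. A picture is of the moment at which its call begins: read the wrist's pose just before it. get_calibration takes no time and is no camera call; for the wrist camera it gives the pose at the moment of the call.
- ctrl.job_done(): hands the job in; it is judged then, once.
Trained networks look in the newest picture that a camera, given by its name, has taken for a name from the list of things; names that differ only in an ending like _2 or _b are one class to them, and where a whole thing is asked for, a point or a joint stands for the part that bears it (a point fixed in the world has none). Each returns a list of dicts, best first, with "p" (0 to 1); they miss things now and then, are a little off and sometimes report something else, mostly with a low value. They report only what shows in the picture. A call takes as long as a camera call. They do not tell look-alikes from the thing itself.
- ctrl.trace(target, camera): "mask" (384x512 bool, what is visible of it).
- ctrl.mark_of(target, camera): "centre" ([x, y, z] in mm, in the coordinates of the camera as it stood for that picture, good to about 4 mm: a listed point, or the origin of a listed thing).
The state is a dict: "time_s": time; "q": joint angles; "joint_velocities": joint speeds; "joint_efforts": joint torques, N m; "position": TCP position; "tcp_rot": TCP orientation; "contact_force": force on the tool from outside, world axes, zero at the start; "moment": the same for the moment, N m; "opening": finger opening in mm; "gripper_force": force on a finger pad.
Only numpy, scipy, OpenCV 4.12 (cv2) and the standard library are available. Lean on these libraries where they do the work, as an engineer would, in place of code of your own. Each camera call takes 0.05 s, during which the arm holds its last target. There are 200 camera calls.

### The job

Measure out a dose from the bottle dispenser: stand the small beaker upright on the bench under the dispenser's spout, setting it down gently, before any pumping. Then press the pump head down until you feel it come up against its hidden dose stop, hold it there for about half a second without leaning hard on it, and let it rise fully again. Leave the beaker standing under the spout, and leave the flask, the tube rack and the wash bottle alone.

Things in the scene. Friction and masses are not known exactly. Their poses are not given: they have to be found in the camera images.
- dispenser: Fixed amber glass bottle, 86 mm diameter, in a steel holder screwed to the bench (plate 4 mm thick, 90 mm along x, 150 mm along y; cup 96 mm diameter, 30 mm high), with a grey screw cap, a white barrel 32 mm diameter up to 236 mm above the bench, and the pump. Origin: on the bottle's axis at bench level; z up; the spout points along its -x, roughly to the robot's right (-y, within 0.55 rad).
- pump_head: Grey sprung head sliding straight down over the barrel: sleeve 40 mm diameter, 34 mm high, button on top 46 mm diameter, 12 mm high. Origin: centre of the sleeve's lower edge, 218 mm above the bench when up. Spring: 3 N at the top plus 0.12 N per mm (plus 0.25 N per 10 mm/s of speed), 6.1 N at 26 mm; it rises by itself when let go.
- head_top (a point): Centre of the head's flat top, where to press; on the bottle's axis, 264 mm above the bench when up. A buffered dose stop (6 N per mm) hidden in the barrel ends the stroke 14 to 26 mm down: set differently every time, unseen, only felt as a steep rise of force. Bear on it with 2 N or more beyond the spring; over 25 N on the stop damages the pump.
- spout_tip (a point): Lower end of the white spout, a 10 mm tube that moves with the head: level, 92 mm out from the axis at 244 mm height, then straight down to this tip at 173 mm (head up). The beaker belongs centred below it, so there is no room to come straight down over the beaker there: lean the gripper away from the bottle by about 45 degrees.
- beaker: Small clear glass beaker, a plain straight cylinder, outside diameter 60 mm, height 80 mm, wall 3 mm, open at the top, 55 to 110 g, with a small pouring lip. It stands loose on the bench to the robot's right, nearer or farther than the flask. Origin: centre of its underside; z towards its mouth.
- flask: Stoppered volumetric flask of clear glass with a round bulb 60 mm in diameter and a long thin neck, 170 mm high, loose, to the robot's right like the beaker, at least 10 cm from it; not to be moved. Origin: centre of its underside.
- tube_rack: Wire rack 190 x 70 mm with twelve glass tubes up to 156 mm high, loose, off to the robot's left; not to be moved. Origin: centre of its underside, x along its length.
- wash_bottle: White plastic wash bottle 74 mm in diameter, 172 mm high to its cap and 225 mm to the top of its thin bent jet, loose, off to the robot's left; not to be moved. Origin: centre of its underside.
Not all that is in view belongs to the job. Leave any blue or brown look-alike of the beaker alone.

How it is judged (in metres and radians):
On the way, in this order (a step that is already met when the one before it is completed fails the run):
1. the beaker stands upright on the bench under the spout (spout tip within 20 mm of the beaker's axis), let go, with the pump head up (horizontal distance between beaker and spout_tip below 0.02 m and height (world z) of beaker below 0.006 m and angle between beaker's own z axis and vertical below 0.1 rad and contact force between the fingers and beaker below 0.3 N and z of head_top in the frame of dispenser above 0.261 m), for 0.2 s.
2. the pump head is held against its dose stop with at least 2 N on the stop for 0.3 s, the beaker under the spout (contact force between plunger_foot and stop_pin above 2 N and horizontal distance between beaker and spout_tip below 0.02 m and angle between beaker's own z axis and vertical below 0.1 rad), for 0.3 s.
At the end, for the whole second after the job is handed in: The pump head is fully up again (within 2 mm), and the beaker stands upright (within 0.1 rad) and at rest on the bench with the spout tip within 20 mm of its axis (z of head_top in the frame of dispenser above 0.262 m and horizontal distance between beaker and spout_tip below 0.02 m and height (world z) of beaker below 0.006 m and angle between beaker's own z axis and vertical below 0.1 rad and linear speed of beaker below 0.02 m/s); the robot touches nothing.
It fails at once if the pump head pressed more than 5 mm down while the beaker is not standing under the spout (spout tip more than 22 mm from its axis, or the beaker off the bench or tipped) (z of head_top in the frame of dispenser below 0.259 m and (horizontal distance between beaker and spout_tip above 0.022 m or height (world z) of beaker above 0.008 m or angle between beaker's own z axis and vertical above 0.15 rad)).
It fails at once if more than 25 N on the dose stop (contact force between plunger_foot and stop_pin above 25 N).
It fails at once if the beaker dropped: falling faster than 0.5 m/s (about 13 mm) out of the fingers (linear speed of beaker above 0.5 m/s and contact force between the fingers and beaker below 0.1 N).
It fails at once if the flask, the tube rack or the wash bottle moved by more than 15 mm or tipped (distance of any of flask, tube_rack, wash_bottle from where it was at the start of the episode above 0.015 m or angle between any of flask, wash_bottle's own z axis and vertical above 0.3 rad).
It also fails if it takes over 61 s, if anything falls off the work surface, if the arm or the gripper's body presses on something with over 40 N, if the wrist force passes 120 N, or if a joint passes its speed limit or range.

## Working session

There is one attempt and no reset: what is moved stays moved. The work goes in short steps, Python scripts to look and compute and a tool call to move; the robot and the scene stay as the last step left them, time stands still between calls to the robot, and variables do not carry over. Pictures are saved under pics/ and viewed, at most 10 in all, crops included, and the job is handed in when it is done.

Besides the shell and the picture viewer there is one more tool, called after ">>>" by a JSON object that holds its "api" and its "payload". send_rows: Moves the arm, as the interface text tells. Its arguments: {"type":"object","properties":{"plan":{"type":"array"},"squeeze":{"type":"number"}},"required":["plan"]}

```bash
ls; mkdir -p pics; cat > h.py <<'E'
import numpy as np, cv2
from plant import ctrl
def shot(cam,name,crop=None,s=1):
    im=ctrl.read_camera(cam); im2=im
    if crop: im2=im[crop[1]:crop[3],crop[0]:crop[2]]
    cv2.imwrite('pics/'+name,cv2.cvtColor(cv2.resize(im2,None,fx=s,fy=s,interpolation=cv2.INTER_CUBIC),cv2.COLOR_RGB2BGR))
    return im
def w(cam,p):
    c=ctrl.get_calibration(cam); return np.array(c['R']).T@(np.array(p)-np.array(c['t']))
def px(cam,X):
    c=ctrl.get_calibration(cam); p=np.array(c['R'])@np.array(X)+c['t']; return [c['fx']*p[0]/p[2]+c['cx'],c['fy']*p[1]/p[2]+c['cy']]
def ray(cam,u,v,z):
    c=ctrl.get_calibration(cam); R=np.array(c['R']); o=-R.T@np.array(c['t']); d=R.T@np.array([(u-c['cx'])/c['fx'],(v-c['cy'])/c['fy'],1]); return o+d*(z-o[2])/d[2]
E
python3 - <<'E'
from h import *
np.set_printoptions(precision=1,suppress=True)
a=shot('scene','s0.png');b=shot('top','t0.png')
cv2.imwrite('pics/both.png',cv2.cvtColor(cv2.resize(np.vstack([a,b]),(400,600)),cv2.COLOR_RGB2BGR))
for cam in('scene','top'):
  for n in('beaker','flask','dispenser','head_top','spout_tip','tube_rack','wash_bottle'):
    for d in ctrl.mark_of(n,cam)[:4]: 
      X=w(cam,d['centre']); print(cam,n,round(d['p'],2),X,np.array(px(cam,X)))
E
```

```text
pics
scene beaker 0.91 [ 360.8 -304.4   -5. ] [136.7 286. ]
scene beaker 0.81 [ 475.4 -279.8    0.9] [172.1 296.4]
scene beaker 0.78 [ 371.6 -195.2   -1. ] [165.  263.6]
scene flask 0.87 [ 615.2 -262.     3.6] [215.8 314.2]
scene dispenser 0.94 [596.6 121.3  -0.3] [279.4 233.4]
scene head_top 0.6 [598.2 123.7 268. ] [285.9 165.8]
scene spout_tip 0.7 [627.9  32.7 174.2] [277.6 209.8]
scene spout_tip 0.49 [ 612.8 -264.5    5.3] [214.5 314.1]
scene tube_rack 0.6 [446.5 389.   -0.1] [279.5 181.7]
scene wash_bottle 0.57 [677.9 418.2   4.4] [336.7 196.7]
top beaker 0.8 [ 361.5 -299.     1.4] [362.  235.3]
top beaker 0.55 [ 477.7 -282.4    1.5] [355.7 202.3]
top beaker 0.54 [ 372.9 -190.7    0.9] [330.8 232.4]
top flask 0.51 [ 619.  -262.    -0.3] [348.1 163.1]
top dispenser 0.78 [597.1 120.8   0.5] [241.4 170.7]
top dispenser 0.52 [446.1 388.1   1.1] [166.5 213.7]
top head_top 0.87 [597.5 120.7 267.9] [236.4 154.6]
top spout_tip 0.53 [628.6  38.9 179.1] [264.5 150.5]
top tube_rack 0.92 [448.9 389.7   0.4] [166.2 213. ]
top wash_bottle 0.7 [684.1 417.4   0.1] [159.7 148.3]
```

View pics/s0.png

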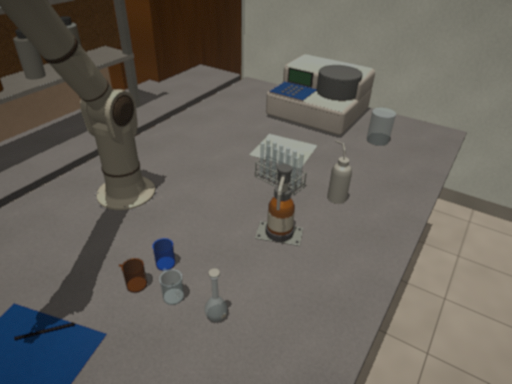

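View pics/t0.png

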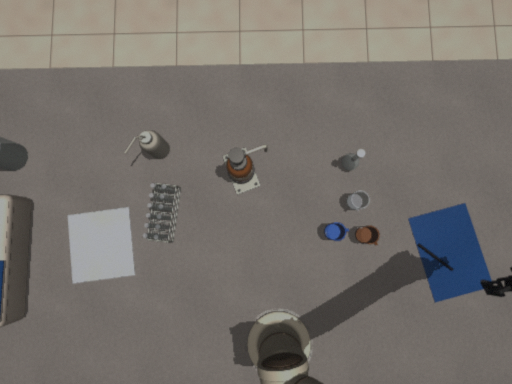

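The three beaker-like things in the scene picture are brown (135,275), blue (165,255) and clear (172,288). The clear one fits "clear glass", at about (476,-281). The flask is at (216,300) and the dispenser at (280,215). I'll confirm with a crop and compute the tool orientation.

```bash
python3 - <<'E'
from h import *
from scipy.spatial.transform import Rotation as Ro
np.set_printoptions(precision=3,suppress=True)
im=cv2.imread('pics/s0.png')[215:330,100:240]; cv2.imwrite('pics/c0.png',cv2.resize(im,None,fx=5,fy=5,interpolation=cv2.INTER_CUBIC))
o=ctrl.observe(); R0=Ro.from_rotvec(o['tcp_rot']); print(o['position'],R0.as_matrix(),o['contact_force'],o['opening'])
s=np.array([.343,-.939,0]); a=(-s+[0,0,-1])/2**.5
for g in(1,-1):
  y=g*np.array([.939,.343,0]); x=np.cross(y,a); T=Ro.from_matrix(np.array([x,y,a]).T)
  print(g,(T*R0.inv()).as_rotvec(),np.degrees((T*R0.inv()).magnitude()))
print(a)
E
```

```text
[ 243.998 -602.471  200.442] [[ 0.927  0.375  0.   ]
 [ 0.375 -0.927 -0.   ]
 [-0.     0.    -1.   ]] [ 0.126 -0.744 -0.073] 85.0414744720971
1 [ 0.79  -0.351  1.45 ] 96.71296771686482
-1 [ 0.354  0.797 -1.515] 100.13249195134618
[-0.243  0.664 -0.707]
```

View pics/c0.png

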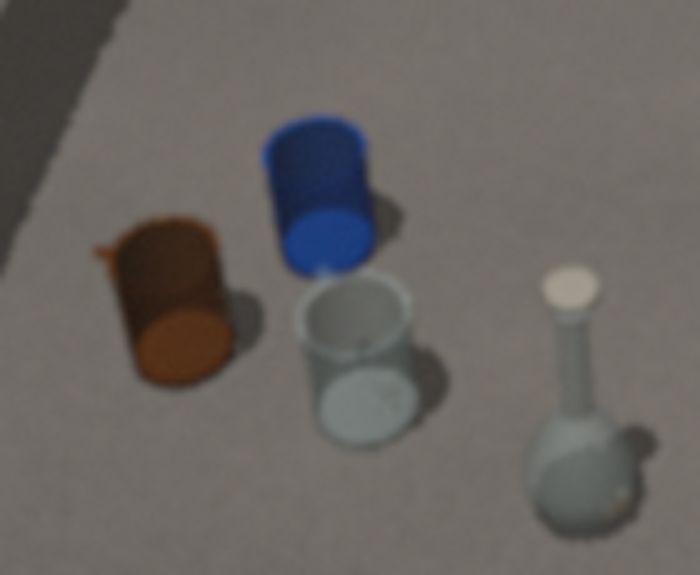

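The crop shows the clear glass beaker at crop (360,360), the brown and blue look-alikes beside it, and the flask at right. The beaker is confirmed, so I move to the pre-grasp.

>>> {"api": "send_rows", "payload": {"plan": [[[0.063,-0.028,0.116,0.024,0.024,0.0,1],[0.126,-0.056,0.232,0.048,0.048,0.0,1],[0.19,-0.084,0.348,0.072,0.072,0.0,1],[0.253,-0.112,0.464,0.096,0.096,0.0,1],[0.316,-0.14,0.58,0.12,0.12,0.0,1],[0.379,-0.169,0.696,0.144,0.144,0.0,1],[0.442,-0.197,0.812,0.168,0.168,0.0,1],[0.506,-0.225,0.928,0.192,0.192,0.0,1],[0.569,-0.253,1.044,0.216,0.216,0.0,1],[0.632,-0.281,1.16,0.24,0.24,0.0,1]]], "squeeze": 25}}

```text
time_s: 1.8
position: [484.3, -362.7, 200.2]
tcp_rot: [-1.791, -1.831, -0.498]
contact_force: [1.2, 0.5, 0.0]
opening: 85.8
gripper_force: 0.0
```

```bash
cat >> h.py <<'E'
from scipy.spatial.transform import Rotation as Ro
np.set_printoptions(precision=3,suppress=True)
s=np.array([.343,-.939,0]); a=(-s+[0,0,-1])/2**.5; yy=np.array([.939,.343,0])
T45=Ro.from_matrix(np.array([np.cross(yy,a),yy,a]).T)
def st(T=T45,tgt=None):
    o=ctrl.observe(); R0=Ro.from_rotvec(o['tcp_rot']); p=np.array(o['position'])
    print(o['time_s'],'p',p,'q',np.array(o['q']),'F',np.array(o['contact_force']),'open',o['opening'],o['gripper_force'])
    print('turn left',(T*R0.inv()).as_rotvec())
    if tgt is not None: print('shift m',(np.array(tgt)-p)/1000)
E
python3 -c "
from h import *
g=np.array([476,-281,42]); st(tgt=g+25*a-110*a)"
```

```text
1.8 p [ 484.336 -362.69   200.226] q [ 1.204  0.929 -0.779  1.157  0.118  1.703  0.532] F [1.208 0.451 0.047] open 85.76483648270798 0.0
turn left [ 0.156 -0.069  0.287]
shift m [ 0.012  0.025 -0.098]
```

>>> {"api": "send_rows", "payload": {"plan": [[[0.05,-0.02,0.09,0.003,0.006,-0.025,1],[0.1,-0.045,0.19,0.006,0.012,-0.05,1],[0.156,-0.069,0.287,0.01,0.02,-0.075,1],[0.156,-0.069,0.287,0.012,0.025,-0.098,1],[0.156,-0.069,0.287,0.012,0.025,-0.098,1],[0.156,-0.069,0.287,0.012,0.025,-0.098,1],[0.156,-0.069,0.287,0.012,0.025,-0.098,1],[0.156,-0.069,0.287,0.012,0.025,-0.098,1],[0.156,-0.069,0.287,0.012,0.025,-0.098,1],[0.156,-0.069,0.287,0.012,0.025,-0.098,1]]]}}

```text
time_s: 2.8
position: [496.1, -338.1, 103.4]
tcp_rot: [-1.402, -1.996, -0.577]
contact_force: [1.3, -0.4, 0.3]
opening: 85.5
gripper_force: 0.0
```

```bash
python3 -c "
from h import *
g=np.array([476,-281,42]); st(tgt=g+25*a)
shot('wrist','w1.png')
for n in ('beaker','flask'):
  for d in ctrl.mark_of(n,'wrist'): X=w('wrist',d['centre']);print(n,d['p'],X,px('wrist',X))
"
```

```text
2.8 p [ 496.096 -338.129  103.367] q [ 1.118  1.149 -0.796  1.053  0.211  1.767  0.787] F [ 1.328 -0.445  0.281] open 85.4850065578195 0.0
turn left [ 0.003 -0.     0.004]
shift m [-0.026  0.074 -0.079]
beaker 0.92 [ 478.423 -276.647   -2.887] [np.float64(261.0494863263388), np.float64(205.8118247089658)]
beaker 0.83 [ 375.014 -191.923   -0.25 ] [np.float64(195.24690871090965), np.float64(106.03175531491826)]
beaker 0.72 [ 363.096 -302.082    0.73 ] [np.float64(132.77867362599767), np.float64(188.96059977221995)]
flask 0.84 [ 619.001 -262.456    0.417] [np.float64(423.5029159284645), np.float64(241.08663292338858)]
```

View pics/w1.png

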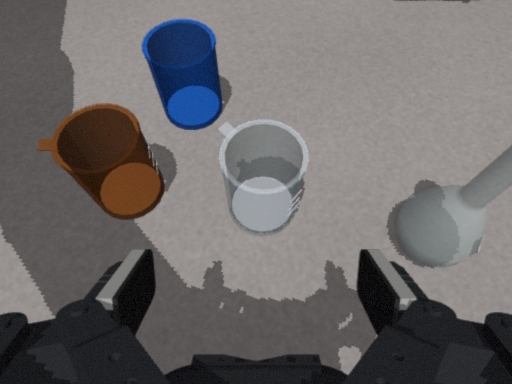

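The wrist view shows the clear beaker at (262,180), centred between the fingers. Brown is at left, the flask at right, and the lip points forward. I advance along the tool axis.

>>> {"api": "send_rows", "payload": {"plan": [[[0.002,0,0.003,-0.003,0.009,-0.01,1],[0.003,0,0.004,-0.006,0.018,-0.02,1],[0.003,0,0.004,-0.01,0.028,-0.03,1],[0.003,0,0.004,-0.013,0.038,-0.04,1],[0.003,0,0.004,-0.016,0.048,-0.05,1],[0.003,0,0.004,-0.019,0.057,-0.06,1],[0.003,0,0.004,-0.022,0.067,-0.07,1],[0.003,0,0.004,-0.025,0.076,-0.079,1],[0.003,0,0.004,-0.025,0.076,-0.079,1],[0.003,0,0.004,-0.025,0.076,-0.079,1]]]}}

```text
time_s: 3.95
position: [471.0, -261.4, 23.4]
tcp_rot: [-1.394, -1.995, -0.578]
contact_force: [-0.4, -0.3, 0.3]
opening: 85.6
gripper_force: 0.0
```

>>> {"api": "send_rows", "payload": {"plan": [[[0,0,0,0,0,0,-1],[0,0,0,0,0,0,-1],[0,0,0,0,0,0,-1],[0,0,0,0,0,0,-1],[0,0,0,0,0,0,-1],[0,0,0,0,0,0,-1],[0,0,0,0,0,0,-1],[0,0,0,0,0,0,-1],[0,0,0,0,0,0,-1],[0,0,0,0,0,0,-1]]], "squeeze": 25}}

```text
time_s: 4.95
position: [471.6, -262.0, 24.1]
tcp_rot: [-1.395, -1.996, -0.579]
contact_force: [1.3, -4.0, 6.9]
opening: 57.5
gripper_force: 27.2
```

```bash
python3 -c "
from h import *
st()
shot('wrist','w2.png')
for d in ctrl.mark_of('beaker','wrist'): X=w('wrist',d['centre']);print(d['p'],X)
"
```

```text
4.95 p [ 471.641 -262.048   24.121] q [ 1.145  1.159 -0.795  1.303  0.225  1.534  0.76 ] F [ 1.348 -3.992  6.913] open 57.52178306725326 27.20190365515009
turn left [-0.001  0.    -0.   ]
0.69 [ 360.31  -299.352    4.376]
0.57 [ 477.772 -277.54     0.525]
```

View pics/w2.png

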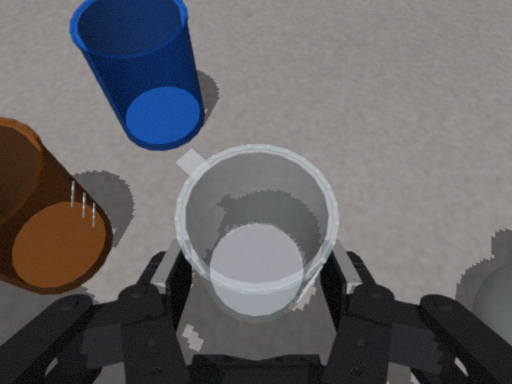

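Opening is 57.5 mm with 27 N of grip, and the beaker is between the pads in the picture. I do a small lift and check.

>>> {"api": "send_rows", "payload": {"plan": [[[0,0,0,0,0,0.004,-1],[0,0,0,0,0,0.008,-1],[0,0,0,0,0,0.014,-1],[0,0,0,0,0,0.02,-1],[0,0,0,0,0,0.026,-1],[0,0,0,0,0,0.032,-1],[0,0,0,0,0,0.038,-1],[0,0,0,0,0,0.04,-1],[0,0,0,0,0,0.04,-1],[0,0,0,0,0,0.04,-1]]]}}

```text
time_s: 6.05
position: [470.9, -261.5, 63.3]
tcp_rot: [-1.394, -1.995, -0.578]
contact_force: [-0.5, 0.2, -0.9]
opening: 57.2
gripper_force: 26.7
```

```bash
python3 -c "
from h import *
st()
shot('wrist','w3.png')
a=cv2.imread('pics/w3.png'); b=cv2.imread('pics/w2.png')
shot('scene','s3.png'); c=cv2.imread('pics/s3.png')[200:340,80:260]; c=cv2.resize(c,(494,384),interpolation=2)
cv2.imwrite('pics/m3.png',cv2.resize(np.hstack([a,c]),(800,306)))
for d in ctrl.mark_of('beaker','wrist'): X=w('wrist',d['centre']);print(d['p'],X)
for d in ctrl.mark_of('beaker','scene'): X=w('scene',d['centre']);print(d['p'],X)
"
```

```text
6.05 p [ 470.892 -261.483   63.257] q [ 1.155  1.109 -0.814  1.309  0.201  1.574  0.745] F [-0.527  0.154 -0.861] open 57.20679868137305 26.744916016759817
turn left [-0.001 -0.001 -0.001]
0.96 [ 476.206 -276.576   38.577]
0.68 [ 362.6   -299.634    3.91 ]
0.78 [ 473.082 -279.87    38.987]
0.57 [ 371.562 -195.583    0.853]
```

View pics/m3.png

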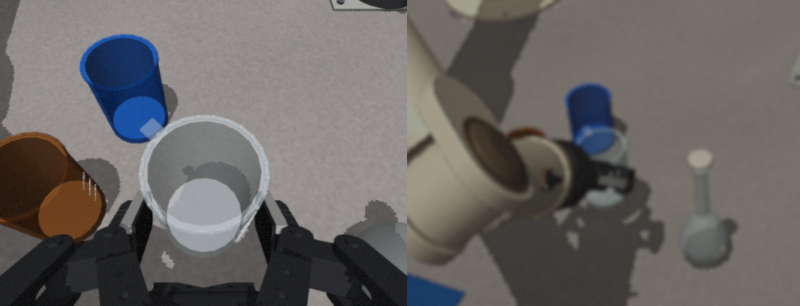

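The beaker is held upright (wrist part, about (205,175)), and blue and flask are untouched. I lift and go +y, then look at the spout.

>>> {"api": "send_rows", "payload": {"plan": [[[0,0,0,0,0,0.02,-1],[0,0,0,0,0,0.05,-1],[0,0,0,0,0,0.08,-1],[0,0,0,0,0.01,0.1,-1],[0,0,0,0,0.035,0.11,-1],[0,0,0,0,0.065,0.11,-1],[0,0,0,0,0.1,0.11,-1],[0,0,0,0,0.13,0.11,-1],[0,0,0,0,0.16,0.11,-1],[0,0,0,0,0.18,0.11,-1]]]}}

```text
time_s: 7.25
position: [470.3, -78.3, 174.5]
tcp_rot: [-1.391, -1.997, -0.577]
contact_force: [0.3, -1.0, -0.8]
opening: 56.9
gripper_force: 26.9
```

>>> {"api": "send_rows", "payload": {"plan": [[[0,0,0,0,0.02,0,-1],[0,0,0,0,0.045,0,-1],[0,0,0,0,0.065,0,-1],[0,0,0,0,0.08,-0.01,-1],[0,0,0,0,0.08,-0.03,-1],[0,0,0,0,0.08,-0.055,-1],[0,0,0,0,0.08,-0.08,-1],[0,0,0,0,0.08,-0.1,-1],[0,0,0,0,0.08,-0.11,-1],[0,0,0,0,0.08,-0.11,-1]]]}}

```text
time_s: 8.25
position: [470.2, -1.5, 61.9]
tcp_rot: [-1.394, -1.992, -0.578]
contact_force: [-0.5, -1.0, 0.6]
opening: 57.3
gripper_force: 26.9
```

```bash
python3 -c "
from h import *
st(tgt=[623,51,63])
for c in('scene','top','wrist'):
  shot(c,c+'4.png')
  for n in('spout_tip','head_top','beaker','flask'):
    for d in ctrl.mark_of(n,c)[:1]: print(c,n,d['p'],w(c,d['centre']))
"
```

```text
8.25 p [470.214  -1.541  61.943] q [ 1.01   0.979 -0.896  1.737  0.068  1.165  0.52 ] F [-0.457 -1.029  0.641] open 57.31902769530258 26.8830165140389
turn left [-0.003 -0.003 -0.   ]
shift m [0.153 0.053 0.001]
scene spout_tip 0.55 [628.125  34.132 175.618]
scene head_top 0.61 [598.159 123.675 266.392]
scene beaker 0.97 [ 362.139 -299.402   -2.08 ]
scene flask 0.65 [ 615.132 -262.816    3.398]
top spout_tip 0.86 [627.556  38.641 177.711]
top head_top 0.75 [597.432 121.465 265.937]
top beaker 0.89 [ 372.595 -189.222   -0.536]
top flask 0.56 [ 621.291 -263.827   -3.135]
wrist beaker 0.86 [474.432 -16.802  39.295]
```

View pics/wrist4.png

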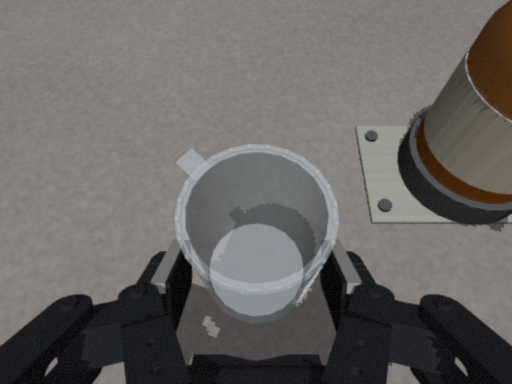

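The wrist view shows the beaker held at (257,215) and the holder plate at right, square with the tool. I slide sideways under the spout.

>>> {"api": "send_rows", "payload": {"plan": [[[0,0,0,0.012,0.004,0,-1],[0,0,0,0.03,0.01,0,-1],[0,0,0,0.05,0.017,0,-1],[0,0,0,0.07,0.024,0,-1],[0,0,0,0.09,0.031,0,-1],[0,0,0,0.11,0.038,0,-1],[0,0,0,0.128,0.044,0,-1],[0,0,0,0.143,0.049,0,-1],[0,0,0,0.153,0.052,0,-1],[0,0,0,0.153,0.052,0,-1]]]}}

```text
time_s: 10.0
position: [625.2, 52.2, 63.6]
tcp_rot: [-1.392, -1.996, -0.58]
contact_force: [-0.0, 0.3, -0.3]
opening: 57.5
gripper_force: 26.9
```

>>> {"api": "send_rows", "payload": {"plan": [[[0,0,0,0,0,-0.006,-1],[0,0,0,0,0,-0.012,-1],[0,0,0,0,0,-0.018,-1],[0,0,0,0,0,-0.023,-1],[0,0,0,0,0,-0.027,-1],[0,0,0,0,0,-0.03,-1],[0,0,0,0,0,-0.032,-1],[0,0,0,0,0,-0.033,-1],[0,0,0,0,0,-0.033,-1],[0,0,0,0,0,-0.033,-1]]]}}

```text
time_s: 11.0
position: [624.2, 50.6, 30.6]
tcp_rot: [-1.394, -1.996, -0.578]
contact_force: [-0.1, -0.3, -0.8]
opening: 57.4
gripper_force: 26.9
```

```bash
python3 -c "
from h import *
st(tgt=[623.4,50.5,24])
for c in('scene','top','wrist'):
  shot(c,c+'5.png')
  for n in('spout_tip','head_top','beaker'):
    for d in ctrl.mark_of(n,c)[:3]: print(c,n,d['p'],w(c,d['centre']))
a=cv2.imread('pics/wrist5.png'); c=cv2.resize(cv2.imread('pics/scene5.png')[130:280,200:400],(512,384),interpolation=2)
cv2.imwrite('pics/m5.png',cv2.resize(np.hstack([a,c]),(800,300)))
"
```

```text
11.0 p [624.159  50.61   30.641] q [ 0.731  1.15  -0.853  1.37   0.079  1.24   0.427] F [-0.131 -0.251 -0.811] open 57.382479919503666 26.884564989886712
turn left [-0.001 -0.001 -0.001]
shift m [-0.001 -0.    -0.007]
scene spout_tip 0.86 [627.004  35.147 175.39 ]
scene head_top 0.73 [596.726 126.392 268.476]
scene head_top 0.54 [630.044  34.863 175.096]
scene beaker 0.78 [ 360.422 -302.404   -3.938]
scene beaker 0.57 [ 371.815 -196.894    0.524]
scene beaker 0.38 [629.194  30.956   6.834]
top spout_tip 0.85 [630.657  39.086 178.791]
top head_top 0.83 [597.147 118.536 267.977]
top head_top 0.24 [ 619.293 -262.554    0.271]
top beaker 0.79 [ 371.598 -189.747    1.856]
top beaker 0.76 [ 363.253 -300.664    1.822]
top beaker 0.63 [627.556  31.58    8.009]
wrist beaker 0.95 [629.719  34.188   7.433]
```

View pics/m5.png

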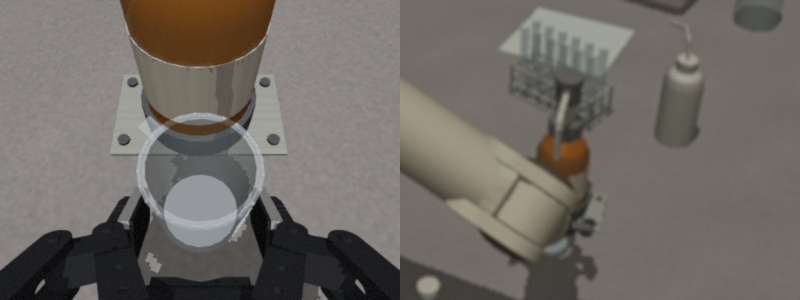

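The wrist view shows the beaker centred in front of the bottle, in line with the plate. I lower the last few millimetres gently.

>>> {"api": "send_rows", "payload": {"plan": [[[0,0,0,0,0.001,-0.001,-1],[0,0,0,0,0.002,-0.002,-1],[0,0,0,0,0.002,-0.003,-1],[0,0,0,0,0.002,-0.004,-1],[0,0,0,0,0.002,-0.005,-1],[0,0,0,0,0.002,-0.0055,-1],[0,0,0,0,0.002,-0.006,-1],[0,0,0,0,0.002,-0.0065,-1],[0,0,0,0,0.002,-0.0065,-1],[0,0,0,0,0.002,-0.0065,-1]]]}}

```text
time_s: 12.6
position: [624.0, 52.5, 24.2]
tcp_rot: [-1.394, -1.995, -0.578]
contact_force: [-1.4, -1.4, 2.7]
opening: 57.1
gripper_force: 27.0
```

>>> {"api": "send_rows", "payload": {"plan": [[[0,0,0,0,0,0,-0.2],[0,0,0,0,0,0,0.3],[0,0,0,0,0,0,0.5],[0,0,0,0,0,0,0.7],[0,0,0,0,0,0,1],[0,0,0,0,0,0,1],[0,0,0,0,0,0,1],[0,0,0,0,0,0,1],[0,0,0,0,0,0,1],[0,0,0,0,0,0,1]]]}}

```text
time_s: 13.6
position: [624.0, 52.5, 23.9]
tcp_rot: [-1.394, -1.995, -0.578]
contact_force: [-0.4, -0.6, -0.3]
opening: 85.0
gripper_force: 0.0
```

```bash
python3 -c "
from h import *
st()
shot('wrist','wrist6.png');shot('top','t6.png')
for c in('wrist','top'):
  for d in ctrl.mark_of('beaker',c)[:3]: print(c,d['p'],w(c,d['centre']))
"
```

```text
13.6 p [624.026  52.533  23.917] q [ 0.728  1.158 -0.85   1.371  0.082  1.231  0.429] F [-0.357 -0.637 -0.312] open 84.96187768079358 0.0
turn left [-0.001 -0.001 -0.001]
wrist 0.89 [631.016  37.616  -0.733]
top 0.84 [627.321  34.918  -0.634]
top 0.76 [ 372.878 -192.216    5.197]
```

The beaker is standing at about (629,36), released. I retreat along the tool axis, then rise and turn upright.

>>> {"api": "send_rows", "payload": {"plan": [[[0,0,0,0.003,-0.008,0.008,1],[0,0,0,0.007,-0.018,0.02,1],[0,0,0,0.012,-0.033,0.035,1],[0,0,0,0.018,-0.05,0.053,1],[0,0,0,0.024,-0.066,0.071,1],[0,0,0,0.03,-0.082,0.088,1],[0,0,0,0.036,-0.098,0.105,1],[0,0,0,0.04,-0.11,0.12,0.5],[0,0,0,0.04,-0.12,0.15,0],[0,0,0,0.04,-0.12,0.18,-1]]]}}

```text
time_s: 14.8
position: [664.2, -70.4, 204.6]
tcp_rot: [-1.398, -1.994, -0.578]
contact_force: [0.4, 0.7, 0.5]
opening: 44.1
gripper_force: 0.0
```

```bash
cat >> h.py <<'E'
TD=Ro.from_matrix(np.array([np.cross(yy,[0,0,-1.]),yy,[0,0,-1.]]).T)
E
python3 -c "
from h import *
st(TD,[597.3,121.5,300])
shot('wrist','wrist7.png');shot('top','t7.png');shot('scene','s7.png')
for c in('wrist','top','scene'):
 for n in('beaker','spout_tip','head_top'):
  for d in ctrl.mark_of(n,c)[:3]: print(c,n,d['p'],w(c,d['centre']))
"
```

```text
14.8 p [664.194 -70.384 204.561] q [ 0.774  1.048 -0.882  1.058  0.032  1.646  0.419] F [0.353 0.689 0.528] open 44.09229466918092 0.0
turn left [-0.738 -0.27   0.003]
shift m [-0.067  0.192  0.095]
wrist beaker 0.55 [632.287  39.795   5.561]
wrist spout_tip 0.57 [624.985  38.564 173.825]
top beaker 0.79 [628.988  35.264   1.483]
top beaker 0.59 [ 365.275 -303.244   -1.096]
top beaker 0.57 [ 370.863 -191.279    4.467]
top spout_tip 0.64 [628.986  38.852 175.87 ]
top head_top 0.62 [595.089 122.975 267.19 ]
scene beaker 0.77 [ 357.678 -302.451   -2.062]
scene beaker 0.69 [625.644  32.574   2.332]
scene beaker 0.59 [ 374.903 -196.39    -3.242]
scene head_top 0.68 [596.803 123.566 266.389]
```

>>> {"api": "send_rows", "payload": {"plan": [[[-0.08,-0.03,0,0,0,0.02,-1],[-0.18,-0.066,0,0,0,0.05,-1],[-0.29,-0.106,0,0,0,0.08,-1],[-0.4,-0.146,0,0,0,0.11,-1],[-0.51,-0.187,0.001,0,0,0.13,-1],[-0.62,-0.227,0.002,0,0,0.13,-1],[-0.738,-0.27,0.003,0,0.02,0.13,-1],[-0.738,-0.27,0.003,-0.01,0.05,0.13,-1],[-0.738,-0.27,0.003,-0.025,0.08,0.13,-1],[-0.738,-0.27,0.003,-0.037,0.11,0.13,-1]]]}}

```text
time_s: 16.4
position: [625.8, 44.4, 334.1]
tcp_rot: [-1.794, -2.577, 0.002]
contact_force: [0.2, -0.3, -0.1]
opening: 0.2
gripper_force: 0.0
```

>>> {"api": "send_rows", "payload": {"plan": [[[0,0,0,-0.01,0.03,0,-1],[0,0,0,-0.02,0.055,0,-1],[0,0,0,-0.028,0.075,0,-1],[0,0,0,-0.03,0.082,-0.01,-1],[0,0,0,-0.03,0.082,-0.025,-1],[0,0,0,-0.03,0.082,-0.035,-1],[0,0,0,-0.03,0.082,-0.045,-1],[0,0,0,-0.03,0.082,-0.05,-1],[0,0,0,-0.03,0.082,-0.05,-1],[0,0,0,-0.03,0.082,-0.05,-1]]]}}

```text
time_s: 17.4
position: [597.3, 124.2, 284.0]
tcp_rot: [-1.796, -2.575, 0.001]
contact_force: [0.2, 0.1, -0.3]
opening: 0.4
gripper_force: 0.0
```

```bash
python3 -c "
from h import *
st(TD,[597.3,121.5,266])
shot('wrist','wrist8.png');shot('top','t8.png');shot('scene','s8.png')
for c in('wrist','top','scene'):
 for n in('beaker','head_top'):
  for d in ctrl.mark_of(n,c)[:2]: print(c,n,d['p'],w(c,d['centre']))
a=cv2.imread('pics/wrist8.png'); c=cv2.resize(cv2.imread('pics/s8.png')[110:260,200:400],(512,384),interpolation=2)
cv2.imwrite('pics/m8.png',cv2.resize(np.hstack([a,c]),(800,300)))
"
```

```text
17.4 p [597.322 124.222 283.98 ] q [ 0.378  0.456 -0.866  1.544  0.353  1.308 -0.178] F [ 0.19   0.095 -0.259] open 0.37041221178778394 0.0
turn left [-0.001 -0.002 -0.003]
shift m [-0.    -0.003 -0.018]
wrist beaker 0.98 [ 378.506 -191.186   -1.342]
wrist beaker 0.87 [ 363.002 -299.574    2.66 ]
wrist head_top 0.91 [598.336 122.271 264.776]
top beaker 0.64 [ 372.646 -189.569    2.386]
top beaker 0.63 [ 361.94  -300.548    1.869]
scene beaker 0.89 [623.45   37.867   1.868]
scene beaker 0.79 [ 360.633 -302.03    -2.831]
scene head_top 0.93 [598.615 123.089 268.074]
```

View pics/m8.png

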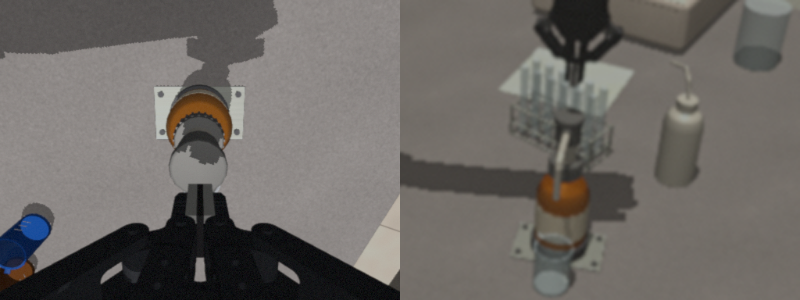

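The wrist view shows the shut fingers over the grey head, and the scene part shows the beaker under the spout at (552,265). I press to about 12 mm, short of the earliest stop position.

>>> {"api": "send_rows", "payload": {"plan": [[[0,0,0,0,-0.001,-0.006,-1],[0,0,0,0,-0.002,-0.012,-1],[0,0,0,0,-0.002,-0.017,-1],[0,0,0,0,-0.002,-0.02,-1],[0,0,0,0,-0.002,-0.0225,-1],[0,0,0,0,-0.002,-0.025,-1],[0,0,0,0,-0.002,-0.0275,-1],[0,0,0,0,-0.002,-0.03,-1],[0,0,0,0,-0.002,-0.032,-1],[0,0,0,0,-0.002,-0.032,-1]]]}}

```text
time_s: 18.85
position: [596.9, 122.5, 251.6]
tcp_rot: [-1.795, -2.576, 0.002]
contact_force: [0.1, -0.3, 0.5]
opening: -0.1
gripper_force: 0.0
```

>>> {"api": "send_rows", "payload": {"plan": [[[0,0,0,0,0,-0.0005,-1],[0,0,0,0,0,-0.001,-1],[0,0,0,0,0,-0.0015,-1],[0,0,0,0,0,-0.002,-1],[0,0,0,0,0,-0.002,-1],[0,0,0,0,0,-0.002,-1],[0,0,0,0,0,-0.002,-1],[0,0,0,0,0,-0.002,-1],[0,0,0,0,0,-0.002,-1],[0,0,0,0,0,-0.002,-1]]]}}

```text
time_s: 19.85
position: [597.0, 122.6, 249.9]
tcp_rot: [-1.795, -2.576, 0.001]
contact_force: [0.1, 0.3, -0.2]
opening: -0.0
gripper_force: 0.0
```

No force where about 4 N was expected, so I look before going on.

```bash
python3 -c "
from h import *
st(TD)
shot('wrist','wrist9.png');shot('top','t9.png');shot('scene','s9.png')
for c in('wrist','top','scene'):
 for n in('head_top','spout_tip'):
  for d in ctrl.mark_of(n,c)[:2]: print(c,n,d['p'],w(c,d['centre']))
a=cv2.resize(cv2.imread('pics/wrist9.png')[130:322,130:386],(512,384),interpolation=2); c=cv2.resize(cv2.imread('pics/s9.png')[120:240,220:380],(512,384),interpolation=2)
cv2.imwrite('pics/m9.png',cv2.resize(np.hstack([a,c]),(800,300)))
"
```

```text
19.85 p [597.035 122.55  249.923] q [ 0.373  0.48  -0.853  1.59   0.375  1.246 -0.192] F [ 0.117  0.293 -0.169] open -0.021507251897850684 0.0
turn left [-0.    -0.002 -0.003]
wrist head_top 0.87 [596.09  123.819 262.216]
scene head_top 0.77 [596.468 121.832 267.326]
scene spout_tip 0.91 [626.053  34.775 175.471]
```

View pics/m9.png

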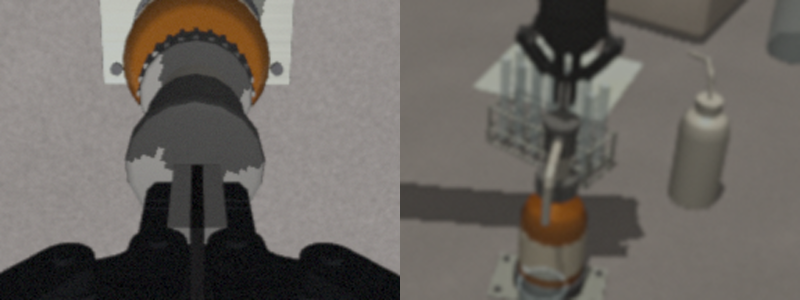

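The head is still up (mark about 264) with the fingertips just over it, so the tips evidently sit behind the nominal TCP. I continue slowly until contact.

>>> {"api": "send_rows", "payload": {"plan": [[[0,0,0,0,0,-0.001,-1],[0,0,0,0,0,-0.002,-1],[0,0,0,0,0,-0.003,-1],[0,0,0,0,0,-0.004,-1],[0,0,0,0,0,-0.005,-1],[0,0,0,0,0,-0.006,-1],[0,0,0,0,0,-0.007,-1],[0,0,0,0,0,-0.008,-1],[0,0,0,0,0,-0.008,-1],[0,0,0,0,0,-0.008,-1]]]}}

```text
time_s: 21.3
position: [597.0, 122.6, 241.9]
tcp_rot: [-1.795, -2.576, 0.001]
contact_force: [-1.3, -0.1, -1.2]
opening: 0.2
gripper_force: 0.0
```

```bash
python3 -c "
from h import *
st(TD)
o=ctrl.observe();p=np.array(o['position'])
for k in(0,10,19,30,40): print(k,px('wrist',p+[0,0,k]))
print('head proj',px('wrist',[597.3,122,264]),px('wrist',[597.3,122,244]))
a=shot('wrist','wrist10.png');b=shot('scene','s10.png');shot('top','t10.png')
for c in('wrist','top','scene'):
 for n in('head_top','spout_tip','beaker','pump_head'):
  for d in ctrl.mark_of(n,c)[:1]: print(c,n,d['p'],w(c,d['centre']))
  if n=='pump_head':
   for d in ctrl.trace(n,c)[:1]:
    ys,xs=np.nonzero(d['mask']);print(c,'mask',d['p'],xs.min(),xs.max(),ys.min(),ys.max(),xs.mean(),ys.mean())
for f in('s7','s8','s9','s10','wrist8','wrist9'):
  g=cv2.imread('pics/%s.png'%f).astype(int)
  r=cv2.imread('pics/s0.png').astype(int) if f[0]=='s' else a[...,::-1].astype(int)
  print(f,abs(g-r)[160:215,268:284].mean() if f[0]=='s' else '')
" 
```

```text
21.3 p [597.034 122.566 241.918] q [ 0.371  0.487 -0.85   1.6    0.381  1.232 -0.197] F [-1.266 -0.075 -1.247] open 0.15127079203042415 0.0
turn left [-0.    -0.002 -0.003]
0 [np.float64(256.57782764599693), np.float64(225.6380687266722)]
10 [np.float64(256.6042895666044), np.float64(233.11430068470338)]
19 [np.float64(256.63065227174883), np.float64(240.56250150223633)]
30 [np.float64(256.6667400134242), np.float64(250.75829687207357)]
40 [np.float64(256.7039447447248), np.float64(261.26967302145266)]
head proj [np.float64(256.7502068194372), np.float64(244.46534678348604)] [np.float64(256.6817839281589), np.float64(228.20172658906912)]
wrist head_top 0.9 [594.785 125.765 264.663]
wrist beaker 0.6 [ 374.786 -191.033    4.662]
wrist pump_head 0.72 [596.067 120.101 220.327]
wrist mask 0.6 208 300 181 360 253.6083164300203 228.26024340770792
top beaker 0.7 [ 363.752 -298.088    3.025]
scene head_top 0.87 [597.038 125.19  267.729]
scene spout_tip 0.88 [628.091  34.751 175.343]
scene beaker 0.91 [627.528  33.757   1.013]
scene pump_head 0.61 [596.198 121.349 218.989]
scene mask 0.88 277 290 165 207 282.5568181818182 177.86742424242425
s7 13.469318181818181
s8 2.5454545454545454
s9 3.077272727272727
s10 3.547727272727273
wrist8 
wrist9
```

The networks say the head is still fully up and there is no force, so the tips have not reached it. I continue feeling downward slowly; 8 mm stays safe even if contact starts now.

>>> {"api": "send_rows", "payload": {"plan": [[[0,0,0,0,0,-0.001,-1],[0,0,0,0,0,-0.002,-1],[0,0,0,0,0,-0.003,-1],[0,0,0,0,0,-0.004,-1],[0,0,0,0,0,-0.005,-1],[0,0,0,0,0,-0.006,-1],[0,0,0,0,0,-0.007,-1],[0,0,0,0,0,-0.008,-1],[0,0,0,0,0,-0.008,-1],[0,0,0,0,0,-0.008,-1]]]}}

```text
time_s: 23.2
position: [597.0, 122.5, 233.9]
tcp_rot: [-1.795, -2.576, 0.001]
contact_force: [-0.9, -0.1, 0.2]
opening: 0.3
gripper_force: 0.0
```

```bash
python3 -c "
from h import *
st(TD)
shot('scene','s11.png');shot('wrist','wrist11.png')
for n in('head_top','pump_head'):
 for c in('scene','wrist'):
  for d in ctrl.mark_of(n,c)[:1]: print(c,n,d['p'],w(c,d['centre']))
r=cv2.imread('pics/s0.png').astype(int)
for f,z in(('s8',284),('s9',250),('s10',242),('s11',234)):
  g=cv2.imread('pics/%s.png'%f).astype(int); D=abs(g-r).max(2)
  print(f,'tcp px',np.array(px('scene',[597,122.5,z])))
  print(np.hstack([np.arange(140,182,2)[:,None],D[140:182:2,274:298:2]]) if f in('s8','s11') else '')
print('head top px',np.array(px('scene',[597,122.5,264])))
g=cv2.imread('pics/s11.png').astype(int).sum(2)//3
print(g[140:182:2,274:298:2]); print(r.sum(2)[140:182:2,274:298:2]//3)
g=cv2.imread('pics/wrist11.png').astype(int).sum(2)//3
print(g[180:300:5,216:300:6])
"
```

```text
23.2 p [597.01  122.547 233.895] q [ 0.368  0.494 -0.846  1.609  0.387  1.217 -0.202] F [-0.866 -0.084  0.162] open 0.32930505410677713 0.0
turn left [-0.    -0.002 -0.003]
scene head_top 0.56 [595.345 125.269 266.842]
scene pump_head 0.74 [597.784 118.304 219.424]
wrist pump_head 0.77 [598.404 122.473 219.844]
s8 tcp px [285.705 161.307]
[[140   2   2   5  10  64 130 130 132 133 111  71  69]
 [142   1   2   2   4  31 107  96 111 130  63   4   6]
 [144   2   2   2   3  40 110 101 107 126  47   2   2]
 [146   1   1   2   4  41 108 104  98 125  33   3   1]
 [148   2   2   3   3  46 103  91  83 115  24   2   1]
 [150   1   1   2   2  29  76  73  57  74   8   2   2]
 [152   1   2   3   1   1  33  61  33   8   3   2   2]
 [154   1   1   2   1   2   4   8   4   3   1   1   2]
 [156   1   1   1   1   1   2   2   2   2   2   2   1]
 [158   0   2   1   2   2   1   2   1   2   1   2   2]
 [160   1   1   2   1   1   2   2   1   2   2   1   1]
 [162   2   1   1   2   1   1   2   2   2   3   1   1]
 [164   2   0   1   5   3  19  23  11   3   1   2   1]
 [166   1   1   1   1   1  10  21  22  16   
[... 4531 characters left out ...]
3  72  72  71  64  39  15  65  66  76  76  75  76]
 [ 73  75  83  71  64  64  38  20  66  64  72  72  72  75]
 [ 70  74  17  19  61  65  31  17  65  64  23   8  68  73]
 [129 121  17  21  63  65  33  14  65  64  11  11  24  72]
 [139  71  22  16  66  64  24  14  65  66  16   9  22 125]
 [135  25  20  15  64  64  29  15  65  66  12  13  20 131]
 [132  23  19  20  62  64  20  12  65  66  14  18  17 121]
 [128  17  21  16  72  79  27  21  81  77  15  16  16 135]
 [ 74  15  20  19   8  27  41  25  69  12  19  16  18  33]
 [ 22  11  30  26  13  16  48  28  13   9  26  28  16  17]
 [ 21  19  17  22   8   9  31  26  20   6   6  12  20  12]
 [  0  18  20  13  16  13  25  35  18  19  13  16  14  14]]
```

The scene pictures put the real tips about 29 mm behind the nominal TCP (row 153 instead of 161 at z=284), so contact is imminent. I continue.

>>> {"api": "send_rows", "payload": {"plan": [[[0,0,0,0,0,-0.001,-1],[0,0,0,0,0,-0.002,-1],[0,0,0,0,0,-0.003,-1],[0,0,0,0,0,-0.004,-1],[0,0,0,0,0,-0.005,-1],[0,0,0,0,0,-0.006,-1],[0,0,0,0,0,-0.007,-1],[0,0,0,0,0,-0.008,-1],[0,0,0,0,0,-0.008,-1],[0,0,0,0,0,-0.008,-1]]]}}

```text
time_s: 24.5
position: [597.1, 122.6, 225.9]
tcp_rot: [-1.795, -2.576, 0.001]
contact_force: [-0.2, 0.2, 3.9]
opening: -0.2
gripper_force: 1.7
```

Contact: 3.9 N, and at most 8 mm of stroke so far. Another 5 mm is safe.

>>> {"api": "send_rows", "payload": {"plan": [[[0,0,0,0,0,-0.001,-1],[0,0,0,0,0,-0.002,-1],[0,0,0,0,0,-0.003,-1],[0,0,0,0,0,-0.004,-1],[0,0,0,0,0,-0.005,-1],[0,0,0,0,0,-0.005,-1],[0,0,0,0,0,-0.005,-1],[0,0,0,0,0,-0.005,-1],[0,0,0,0,0,-0.005,-1],[0,0,0,0,0,-0.005,-1]]]}}

```text
time_s: 25.5
position: [597.1, 122.6, 221.0]
tcp_rot: [-1.795, -2.576, 0.001]
contact_force: [0.8, -0.3, 2.6]
opening: 0.3
gripper_force: 2.0
```

>>> {"api": "send_rows", "payload": {"plan": [[[0,0,0,0,0,-0.0005,-1],[0,0,0,0,0,-0.001,-1],[0,0,0,0,0,-0.0015,-1],[0,0,0,0,0,-0.002,-1],[0,0,0,0,0,-0.002,-1],[0,0,0,0,0,-0.002,-1],[0,0,0,0,0,-0.002,-1],[0,0,0,0,0,-0.002,-1],[0,0,0,0,0,-0.002,-1],[0,0,0,0,0,-0.002,-1]]]}}

```text
time_s: 26.5
position: [597.1, 122.6, 219.0]
tcp_rot: [-1.795, -2.576, 0.001]
contact_force: [0.6, 0.8, 5.3]
opening: -0.2
gripper_force: 2.1
```

>>> {"api": "send_rows", "payload": {"plan": [[[0,0,0,0,0,-0.0005,-1],[0,0,0,0,0,-0.001,-1],[0,0,0,0,0,-0.0015,-1],[0,0,0,0,0,-0.002,-1],[0,0,0,0,0,-0.002,-1],[0,0,0,0,0,-0.002,-1],[0,0,0,0,0,-0.002,-1],[0,0,0,0,0,-0.002,-1],[0,0,0,0,0,-0.002,-1],[0,0,0,0,0,-0.002,-1]]]}}

```text
time_s: 27.5
position: [597.1, 122.6, 216.9]
tcp_rot: [-1.795, -2.576, 0.001]
contact_force: [1.8, 0.5, 4.6]
opening: -0.1
gripper_force: 2.2
```

>>> {"api": "send_rows", "payload": {"plan": [[[0,0,0,0,0,-0.0005,-1],[0,0,0,0,0,-0.001,-1],[0,0,0,0,0,-0.0015,-1],[0,0,0,0,0,-0.0015,-1],[0,0,0,0,0,-0.0015,-1],[0,0,0,0,0,-0.0015,-1],[0,0,0,0,0,-0.0015,-1],[0,0,0,0,0,-0.0015,-1],[0,0,0,0,0,-0.0015,-1],[0,0,0,0,0,-0.0015,-1]]]}}

```text
time_s: 28.5
position: [597.0, 122.6, 215.4]
tcp_rot: [-1.795, -2.576, 0.001]
contact_force: [2.1, 0.8, 5.1]
opening: -0.1
gripper_force: 2.3
```

>>> {"api": "send_rows", "payload": {"plan": [[[0,0,0,0,0,-0.0005,-1],[0,0,0,0,0,-0.001,-1],[0,0,0,0,0,-0.0015,-1],[0,0,0,0,0,-0.002,-1],[0,0,0,0,0,-0.002,-1],[0,0,0,0,0,-0.002,-1],[0,0,0,0,0,-0.002,-1],[0,0,0,0,0,-0.002,-1],[0,0,0,0,0,-0.002,-1],[0,0,0,0,0,-0.002,-1]]]}}

```text
time_s: 29.5
position: [597.1, 122.6, 213.4]
tcp_rot: [-1.795, -2.576, 0.001]
contact_force: [1.9, 0.9, 4.2]
opening: -0.0
gripper_force: 2.4
```

>>> {"api": "send_rows", "payload": {"plan": [[[0,0,0,0,0,-0.0005,-1],[0,0,0,0,0,-0.001,-1],[0,0,0,0,0,-0.0015,-1],[0,0,0,0,0,-0.002,-1],[0,0,0,0,0,-0.002,-1],[0,0,0,0,0,-0.002,-1],[0,0,0,0,0,-0.002,-1],[0,0,0,0,0,-0.002,-1],[0,0,0,0,0,-0.002,-1],[0,0,0,0,0,-0.002,-1]]]}}

```text
time_s: 30.5
position: [597.1, 122.6, 211.9]
tcp_rot: [-1.795, -2.576, 0.001]
contact_force: [1.2, 0.0, 7.2]
opening: 0.3
gripper_force: 3.7
```

Steep rise: the force is 7.2 N, the tool lags by 0.5 mm and the pad force jumped, so this is the stop. I lean about 1 mm more and hold.

>>> {"api": "send_rows", "payload": {"plan": [[[0,0,0,0,0,-0.0005,-1],[0,0,0,0,0,-0.001,-1],[0,0,0,0,0,-0.001,-1],[0,0,0,0,0,-0.001,-1],[0,0,0,0,0,-0.001,-1],[0,0,0,0,0,-0.001,-1],[0,0,0,0,0,-0.001,-1],[0,0,0,0,0,-0.001,-1],[0,0,0,0,0,-0.001,-1],[0,0,0,0,0,-0.001,-1]]]}}

```text
time_s: 31.5
position: [597.2, 122.6, 211.4]
tcp_rot: [-1.796, -2.576, 0.001]
contact_force: [-0.1, 1.1, 10.8]
opening: -0.2
gripper_force: 5.1
```

About 5.5 N on the stop, held for about 0.7 s. I let the head rise.

>>> {"api": "send_rows", "payload": {"plan": [[[0,0,0,0,0,0.002,-1],[0,0,0,0,0,0.005,-1],[0,0,0,0,0,0.008,-1],[0,0,0,0,0,0.012,-1],[0,0,0,0,0,0.016,-1],[0,0,0,0,0,0.02,-1],[0,0,0,0,0,0.025,-1],[0,0,0,0,0,0.035,-1],[0,0,0,0,0,0.055,-1],[0,0,0,0,0,0.08,-1]]]}}

```text
time_s: 32.5
position: [595.6, 121.9, 290.1]
tcp_rot: [-1.794, -2.574, 0.006]
contact_force: [0.4, 0.1, -0.2]
opening: 0.1
gripper_force: 0.0
```

>>> {"api": "send_rows", "payload": {"plan": [[[0,0,0,0,0,0.02,-1],[0,0,0,0,0,0.04,-1],[0,0,0,0,0,0.05,-1],[0,0,0,0,0,0.05,-1],[0,0,0,0,0,0.05,-1],[0,0,0,0,0,0.05,-1],[0,0,0,0,0,0.05,-1],[0,0,0,0,0,0.05,-1],[0,0,0,0,0,0.05,-1],[0,0,0,0,0,0.05,-1]]]}}

```text
time_s: 33.5
position: [597.0, 122.5, 340.2]
tcp_rot: [-1.795, -2.576, 0.002]
contact_force: [0.1, 0.0, 0.2]
opening: 0.4
gripper_force: 0.0
```

```bash
python3 -c "
from h import *
st(TD)
shot('scene','s12.png')
for n in('head_top','spout_tip','beaker','flask'):
  for d in ctrl.mark_of(n,'scene')[:3]: print(n,d['p'],w('scene',d['centre']))
g=cv2.imread('pics/s12.png').astype(int); r=cv2.imread('pics/s8.png').astype(int); D=abs(g-r)[160:280,250:310]; print(D.mean(),D.max())
"
```

```text
33.5 p [596.964 122.544 340.237] q [ 0.386  0.42  -0.881  1.461  0.323  1.414 -0.149] F [0.051 0.016 0.18 ] open 0.35343424049314465 0.0
turn left [-0.    -0.002 -0.003]
head_top 0.63 [594.336 123.672 267.41 ]
spout_tip 0.73 [628.207  35.894 174.556]
beaker 0.96 [629.472  35.573   0.202]
beaker 0.89 [ 370.838 -197.925   -0.622]
beaker 0.81 [ 360.752 -299.554    0.556]
flask 0.7 [ 615.875 -262.41     6.334]
1.6034722222222222 42
```

The head is up, the beaker stands under the spout and the arm is clear. I hand in.

```bash
python3 -c "
from plant import ctrl
print(ctrl.job_done())"
```

```text
the job is handed in; nothing more can be done
None
```

I handed the job in at about 33.5 s: the beaker stands within about 2 mm of the spout's centre, the pump was held on its dose stop at about 5.5 N for about 0.7 s, and the head is fully up again; no verdict came back.

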